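# Press and slide a test cassette under the leaf spring of a reader

## Robot

A 7-joint arm with a two-finger parallel gripper is mounted at the origin on the work surface. World frame = base frame: x ahead of the robot, y to its left, z up, the work surface at z = 0. Lengths are in m, angles in rad, forces in N, time in s.
With the tool pointing down it reaches from about 0.425 to 0.95 m from the base axis. Payload 4.7 kg.
Tool frame: the origin (TCP) lies on the centre line of the jaws, within the pads' length; the fingertips stand 14 mm ahead of it and the grasp point (between the pads) lies 5 mm behind it; x points along the fingers, y is the direction in which the jaws open and shut, and the axes are right-handed (so a half turn about x gives the same grasp; the last joint's range is limited). The gripper opens to 87 mm and grips with 3 to 60 N. Pads are 19 mm wide; open, the fingers measure 117 mm over their backs; the gripper's body (75 mm by 190 mm) begins 51 mm behind the grasp point.
Start: joints at [-1.337, 0.469, -0.049, 1.532, 0.024, 1.141, -0.082], TCP at [0.175, 0.652, 0.204] pointing down, gripper open.
Joint ranges: [-2.59, 2.59], [-0.33, 1.99], [-1.39, 1.29], [0.1, 2.45], [-1.04, 4.18], [0.21, 1.99], [-2.66, 2.66]. Speed limits (rad/s): [2.57, 2.57, 3.14, 3.14, 3.14, 3.14, 3.14].

## Interface

Orientations are given as a rotation vector (axis times angle).
In Python, from workcell import manip gives the robot as it stands. The module is installed in compiled form; this text tells all that it offers. Calls block until the motion is done:
- manip.reach(position, orientation): joint-space move of the TCP to a pose.
- manip.line_to(position, rot=None, speed=0.15, f_stop=None): straight line of the TCP; rot=None keeps the orientation; speed is the mean speed in m/s. With f_stop (N) it stops when the force on the tool has changed by that much, and returns True; else False.
- manip.move_j(angles): joint-space move.
- manip.gripper_to(opening, f_grip=None): opening from 0.0 (shut) to 1.0 (fully open); f_grip is the grip in N (None keeps the last); returns when the fingers have stopped.
- manip.sleep(seconds).
- manip.solve_ik(position, orientation): joint angles nearest the present ones, or None.
- manip.get_state(): the state.
- manip.snapshot(name): name is "side" or "top"; returns the picture (384x512x3 uint8, red, green, blue); there is no depth.
- manip.camera_info(name): a dict with "camera_matrix" (3x3 intrinsics, pixels), "position" and "attitude" of the camera in the world. Camera axes: x right, y up, looking along -z (the intrinsics and any distortion apply to the point x, -y, -z); pixel columns grow to the right and rows downward; lengths in m; the calibration is good to about 2 mm. A picture is of the moment at which its call begins. camera_info takes no time and is no camera call.
A pose or a line that the arm cannot do raises manip.MotionError and nothing moves.
- manip.finish_job(): hands the job in, once; it reports no verdict.
Trained networks look in the newest picture that a camera, given by its name, has taken for a name from the list of things; names that differ only in an ending like _2 or _b are one class to them, and where a whole thing is asked for, a point or a joint stands for the part that bears it (a point fixed in the world has none). Each returns a list of dicts, best first, with "score" (0 to 1); they miss things now and then, are a little off and sometimes report something else, mostly with a low value. They report only what shows in the picture. A call takes as long as a camera call. They do not tell look-alikes from the thing itself.
- manip.trace(camera, label): "region" (384x512 bool, what is visible of it) and "point" ([row, column] in pixels, amid what is visible of it).
The state is a dict: "clock": time; "joints": joint angles; "dq": joint speeds; "tau": joint torques, N m; "tool_pos": TCP position; "tcp_rot": TCP orientation; "force": force on the tool from outside, world axes, zero at the start; "moment": the same for the moment, N m; "grip_width": opening from 0.0 (shut) to 1.0 (fully open).
Only numpy, scipy, OpenCV 4.12 (cv2) and the standard library are available. Lean on these libraries where they do the work, as an engineer would, in place of code of your own. Each camera call takes 0.05 s, during which the arm holds its last target.

## Task

Load the blue test cassette into the reading station: with the fingertips on its yellow thumb pad, press it down hard so that the orange sprung ledge goes all the way down, and, still pressing, slide it under the gate bar and the steel leaf spring until it is fully home against the end stop and the ledge springs up again behind it. Do not lift the cassette, leave the other things on the trolley alone, and finish with the hand clear.

Things in the scene. Friction and masses are not known exactly. Their poses are not given: they have to be found in the camera images.
- station: reading station, fixed, 320 x 94 mm, grey with a white head. Origin on the table under the middle of the gate bar's entry face; x axis = loading direction, z up. A channel 64 mm wide between grey rails (tops 40 mm above the table) runs from x = -180 to the end stop at x = +85 mm. Its fixed floor (x = -60 to 85) is 22 mm above the table; from x = -176 to -61 the floor is the orange sprung ledge
- gate (a point): point on the station: middle of the channel, on its floor (22 mm above the table), under the entry face of the aluminium gate bar. The bar crosses the channel at station x = 0 to 12 mm, underside 16 mm and top 32 mm above this point. Behind it the steel leaf spring slopes down along x = 12 to 65. Axes as the station's
- stop (a point): point on the station: middle of the foot of the end stop, at floor height, 85 mm beyond the gate point; the cassette's nose touches the stop when it is home. The white head behind the stop (station x = 85 to 140 mm) is 60 mm high
- ledge (a joint): travel of the orange sprung ledge, m: 0 = up, top 7 mm above the fixed floor; 0.007 = down, flush with it. Stays level. Yields to a finger from about 3 N, fully down at about 9 N, held down while the cassette is pressed on it; springs up when nothing lies over it. While it is up the cassette's nose runs against the gate bar; when it is down the cassette passes under with 2 mm to spare
- leaf (a joint): angle of the steel leaf spring, rad: 0 = at rest, its tip 8 mm above the channel floor; about 0.14 when lifted by the cassette under it. It presses on the cassette with about 5 N and drags. Channel, leaf and cassette are smooth (friction about 0.25)
- cassette: blue test cassette, loose, 0.1 kg, 140 x 60 mm; origin at the centre of its underside, x to its nose, z up. Lies in the channel on the raised ledge, nose 8 to 28 mm short of the gate bar. Front part (x = -25 to 70) 14 mm thick, nose blunt; the rear thumb ledge (x = -70 to -25) 8 mm thick, so a 6 mm upright step at x = -25 faces the tail: a fingertip can push on it while pressing down
- pad (a point): centre of the yellow ribbed thumb pad, on the upper face of the thumb ledge: in the cassette's frame x = -47.5, z = 8 mm. When the cassette is home the step in front of the pad is still 10 mm short of the gate bar, and the sprung ledge stands up 5 mm behind the tail
- nose (a point): foremost point of the cassette's nose, 7 mm above its underside; in the cassette's frame x = +70 mm
- old_cassette: grey used cassette of the same size as the blue one, loose on the trolley beside the station; origin at the centre of its underside; leave alone
- tube_rack: white hand rack with four blood tubes, 100 x 60 mm, 91 mm high, loose beside the station; origin under its centre; leave alone
- pump_bottle: white pump bottle with a green band, 70 mm across, 196 mm high, loose; origin under its centre; leave alone
- blue_bowl: blue bowl, 110 mm across, 50 mm high, loose; origin under its centre; leave alone
- white_pot: white pot, 90 mm across, 65 mm high, loose; origin under its centre; leave alone
- tape_roll: roll of paper tape, 64 mm across, 20 mm high, loose, lying flat; origin under its centre; leave alone
Things that resemble listed ones, but are neither listed nor needed, are in the scene too. Of the things shaped like the cassette, the blue one is meant.

How it is judged:
By the outcome, as a careful person would: the job done as asked, in the order asked, and still so for the second after the job is handed in, with the robot touching nothing.
It also fails if it takes over 38 s, if anything falls off the work surface, if the arm or the gripper's body presses on something with over 40 N, if the wrist force passes 120 N, or if a joint passes its speed limit or range.

## Working session

There is one attempt and no reset: what is moved stays moved. The work goes in short steps, each a Python script; the robot and the scene stay as the last script left them, time stands still between calls to the robot, and variables do not carry over. Pictures are saved under pics/ and viewed, and the job is handed in when it is done.

```bash
mkdir -p pics
python3 - <<'E'
from workcell import manip
import cv2,numpy as np
for n in("top","side"):
    im=manip.snapshot(n); cv2.imwrite(f"pics/{n}0.png",cv2.cvtColor(im,cv2.COLOR_RGB2BGR)); np.save(f"pics/{n}0.npy",im)
    print(n,manip.camera_info(n))
    for l in("cassette","station","pad","old_cassette"):
        for d in manip.trace(n,l): print(l,round(d["score"],2),d["point"],d["region"].sum())
s=manip.get_state();print(s["clock"],s["tool_pos"],s["tcp_rot"],s["force"],s["joints"])
E
```

```text
top {'camera_matrix': array([[368.88621918,   0.        , 253.27876328],
       [  0.        , 368.88621918, 187.01210129],
       [  0.        ,   0.        ,   1.        ]]), 'position': array([ 0.34651496, -0.01410601,  1.24007165]), 'attitude': array([ 0.10174084, -0.12781581, -1.55439867])}
cassette 0.74 [171.4, 217.4] 758
cassette 0.66 [190.4, 278.1] 739
station 0.64 [136.1, 211.5] 1993
pad 0.7 [170.5, 217.4] 717
pad 0.63 [135.2, 215.1] 143
pad 0.55 [190.3, 278.3] 770
old_cassette 0.74 [137.4, 212.1] 1816
old_cassette 0.6 [136.3, 255.3] 717
side {'camera_matrix': array([[366.87682704,   0.        , 259.45976802],
       [  0.        , 366.87682704, 189.57160983],
       [  0.        ,   0.        ,   1.        ]]), 'position': array([ 0.49006622, -0.91173781,  1.03328703]), 'attitude': array([ 0.72923196, -0.02177962, -0.00384819])}
cassette 0.93 [215.3, 257.4] 599
cassette 0.8 [168.4, 274.0] 422
cassette 0.53 [316.1, 188.2] 371
station 0.95 [171.9, 304.2] 1609
station 0.3 [170.8, 272.9] 434
pad 0.97 [167.5, 274.3] 371
pad 0.85 [216.3, 256.3] 633
pad 0.53 [308.7, 242.2] 1039
pad 0.2 [315.4, 192.2] 309
old_cassette 0.56 [200.5, 314.2] 516
old_cassette 0.53 [306.8, 241.6] 998
0.5 [0.17528845 0.65183527 0.20405093] [ 0.2063081   1.56097615 -0.20626788] [ 0.31709454  1.10522731 -0.2789322 ] [-1.33691567  0.46860389 -0.04861278  1.53254558  0.02409761  1.14100629
 -0.08232982]
```

Run:
```python
import cv2
a=cv2.imread("pics/top0.png");b=cv2.imread("pics/side0.png")
cv2.imwrite("pics/topc.png",cv2.resize(a[80:260,140:380],None,fx=3.3,fy=3.3,interpolation=cv2.INTER_CUBIC)[:600,:800])
cv2.imwrite("pics/sidec.png",cv2.resize(b[110:290,180:420],None,fx=3.3,fy=3.3,interpolation=cv2.INTER_CUBIC)[:600,:800])
```

```text
(no output)
```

View pics/top0.png

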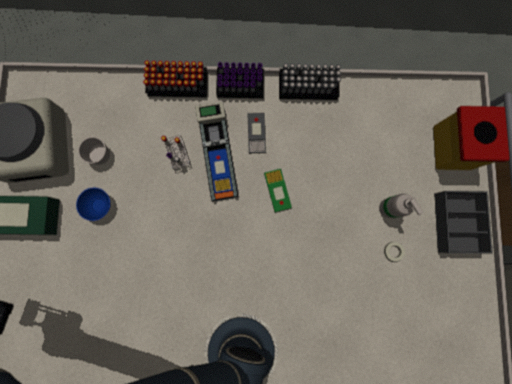

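View pics/side0.png

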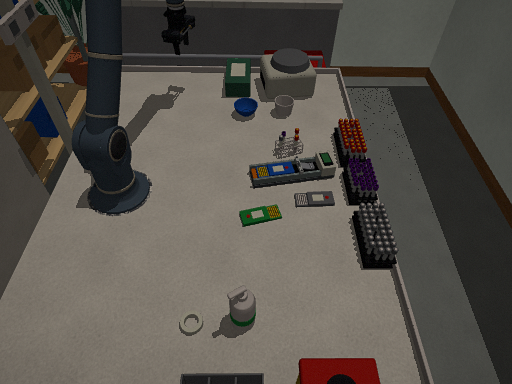

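```bash
ls pics
```

```text
side0.npy
side0.png
sidec.png
top0.npy
top0.png
topc.png
```

View pics/topc.png

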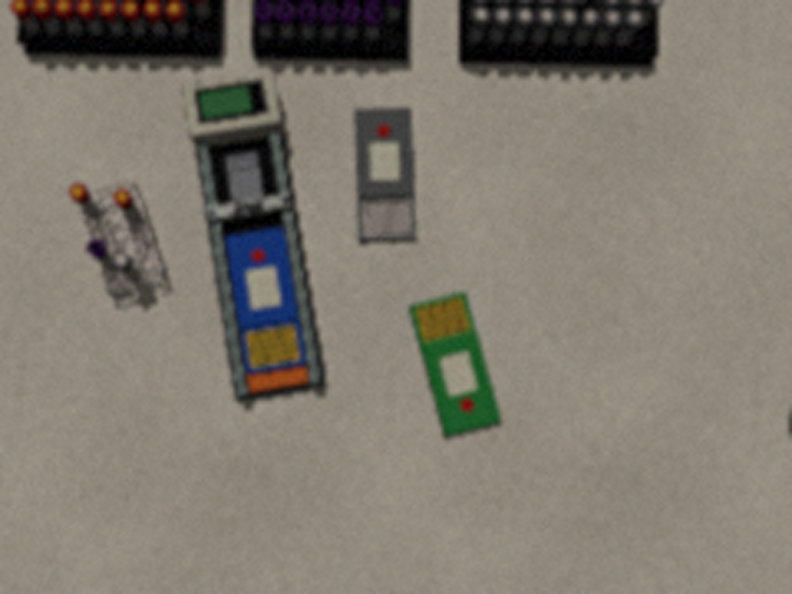

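View pics/sidec.png

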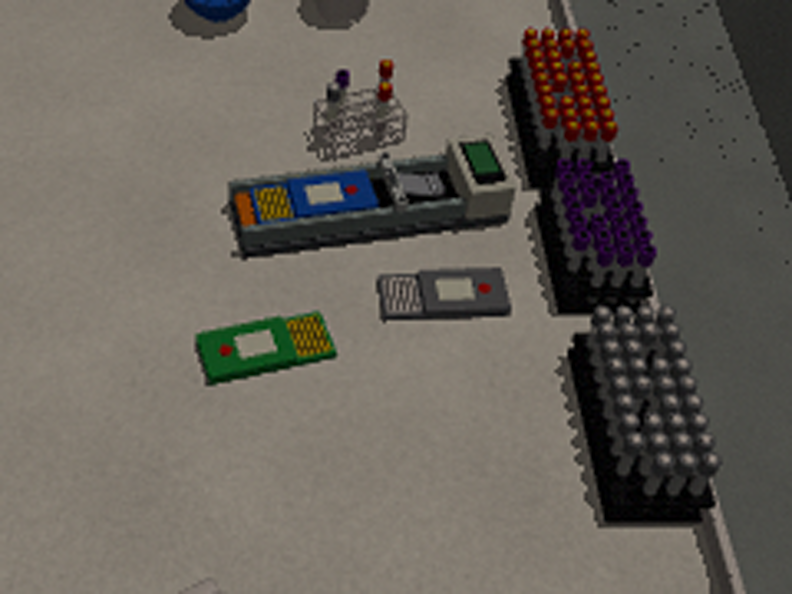

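Look-alikes: blue cassette in the channel, top (219,168) / side (274,168); grey used one, top (256,132) / side (314,200); green one, top (278,190) / side (260,215). I choose the blue one, which has a yellow pad and lies between the rails. Next come a close crop and colour segmentation.

```bash
cat > h.py <<'E'
import numpy as np,cv2
from scipy.spatial.transform import Rotation as R
from workcell import manip
class Cam:
    def __init__(s,n):
        c=manip.camera_info(n); s.K=c["camera_matrix"]; s.p=c["position"]; s.R=R.from_rotvec(c["attitude"]).as_matrix()
    def proj(s,P):
        q=(np.atleast_2d(P)-s.p)@s.R; q=q*[1,-1,-1]; u=q@s.K.T; return u[:,:2]/u[:,2:]
    def ray_z(s,uv,z):
        d=np.linalg.solve(s.K,[uv[0],uv[1],1])*[1,-1,-1]; d=s.R@d; return s.p+d*(z-s.p[2])/d[2]
def save(n,im): cv2.imwrite("pics/"+n,cv2.cvtColor(im,cv2.COLOR_RGB2BGR))
E
python3 - <<'E'
from h import *
box={"top":(185,98,60,106),"side":(240,145,100,48)}
for n in box:
    im=np.load(f"pics/{n}0.npy"); c=Cam(n); x,y,w,h=box[n]
    hsv=cv2.cvtColor(im,cv2.COLOR_RGB2HSV); sub=hsv[y:y+h,x:x+w]
    for nm,lo,hi,z in(("yellow",(17,130,60),(32,255,255),.037),("orange",(4,170,80),(14,255,255),.029),("blue",(105,150,40),(130,255,255),.043)):
        m=cv2.inRange(sub,lo,hi); k,lab,st,ce=cv2.connectedComponentsWithStats(m)
        i=1+np.argmax(st[1:,4]); uv=ce[i]+[x,y]
        r=cv2.minAreaRect(np.argwhere(lab==i)[:,::-1].astype(np.float32)+[x,y])
        print(n,nm,st[i,4],uv,c.ray_z(uv,z).round(4)); 
        bp=cv2.boxPoints(cv2.minAreaRect((np.argwhere(lab==i)[:,::-1]+[x,y]).astype(np.float32)))
        print([c.ray_z(b,z)[:2].round(4).tolist() for b in bp])
s=5.6
im=np.load("pics/top0.npy");save("tz.png",cv2.resize(im[98:204,185:245],None,fx=s,fy=s,interpolation=cv2.INTER_CUBIC))
im=np.load("pics/side0.npy");save("sz.png",cv2.resize(im[140:196,235:345],None,fx=7,fy=7,interpolation=cv2.INTER_CUBIC))
E
```

```text
Traceback (most recent call last):
cv2.error: OpenCV(4.12.0) /io/opencv/modules/imgproc/src/convhull.cpp:143: error: (-215:Assertion failed) total >= 0 && (depth == CV_32F || depth == CV_32S) in function 'convexHull'
```

Run:
```python
from h import *
box={"top":(185,98,60,106),"side":(240,145,100,48)}
for n in box:
    im=np.load(f"pics/{n}0.npy"); c=Cam(n); x,y,w,h=box[n]
    hsv=cv2.cvtColor(im,cv2.COLOR_RGB2HSV); sub=hsv[y:y+h,x:x+w]
    for nm,lo,hi,z in(("yellow",(17,130,60),(32,255,255),.037),("orange",(4,170,80),(14,255,255),.029),("blue",(105,150,40),(130,255,255),.043)):
        m=cv2.inRange(sub,lo,hi); k,lab,st,ce=cv2.connectedComponentsWithStats(m)
        i=1+np.argmax(st[1:,4]); uv=ce[i]+[x,y]
        print(n,nm,st[i,4],uv,c.ray_z(uv,z).round(4)); 
        bp=cv2.boxPoints(cv2.minAreaRect((np.argwhere(lab==i)[:,::-1]+[x,y]).astype(np.float32)))
        print([c.ray_z(b,z)[:2].round(4).tolist() for b in bp])
s=5.6
im=np.load("pics/top0.npy");save("tz.png",cv2.resize(im[98:204,185:245],None,fx=s,fy=s,interpolation=cv2.INTER_CUBIC))
im=np.load("pics/side0.npy");save("sz.png",cv2.resize(im[140:196,235:345],None,fx=7,fy=7,interpolation=cv2.INTER_CUBIC))
```

```text
top yellow 133 [222.07518797 184.52631579] [0.5309 0.0699 0.037 ]
[[0.542, 0.095], [0.5504, 0.0498], [0.5196, 0.0441], [0.5113, 0.0891]]
top orange 87 [223.59770115 194.64367816] [0.4984 0.0646 0.029 ]
[[0.501, 0.0943], [0.5113, 0.0377], [0.4957, 0.0348], [0.4854, 0.0912]]
top blue 364 [218.61813187 163.07967033] [0.6015 0.0826 0.043 ]
[[0.6432, 0.1208], [0.6543, 0.0624], [0.5489, 0.0428], [0.5382, 0.1005]]
side yellow 80 [262.5    171.1625] [0.5311 0.0729 0.037 ]
[[0.5101, 0.0905], [0.5424, 0.1038], [0.5516, 0.0526], [0.52, 0.04]]
side orange 40 [253.675 172.675] [0.4975 0.0724 0.029 ]
[[0.4856, 0.0957], [0.5011, 0.1013], [0.5099, 0.0508], [0.4947, 0.0455]]
side blue 226 [280.21681416 168.41150442] [0.5989 0.0822 0.043 ]
[[0.5408, 0.1044], [0.6503, 0.1247], [0.6513, 0.0609], [0.5449, 0.0418]]
```

View pics/tz.png

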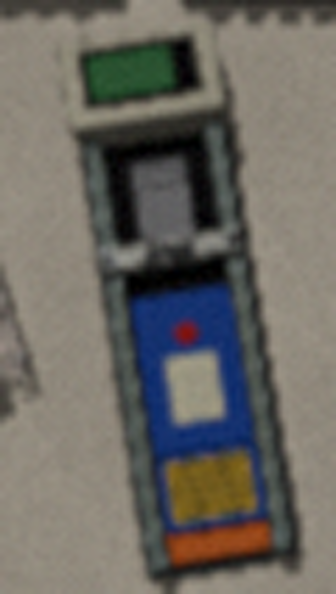

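View pics/sz.png

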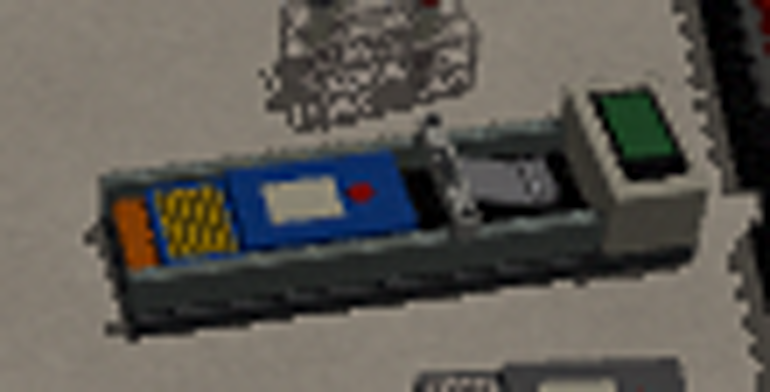

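The crop confirms it: blue cassette, yellow pad, orange ledge behind the tail, and a black gap up to the gate bar. Pad is at about (0.531, 0.071), yaw about 0.184, and the nose is about 17 mm short of the bar. I'll shut the gripper and go above the pad with the jaws along the channel.

```bash
cat >> h.py <<'E'
YAW=0.184
U=np.array([np.cos(YAW),np.sin(YAW),0]); PAD=np.array([0.531,0.0712,0])
def ori(sgn):
    x=np.array([0,0,-1.]); y=sgn*U; return R.from_matrix(np.c_[x,y,np.cross(x,y)]).as_rotvec()
E
python3 - <<'E'
from h import *
s=manip.get_state(); print(R.from_rotvec(s["tcp_rot"]).as_matrix().round(2))
P=PAD+[0,0,.17]
best=None
for g in(1,-1):
    q=manip.solve_ik(P,ori(g)); q2=manip.solve_ik(PAD+.105*U+[0,0,.044],ori(g))
    print(g,None if q is None else np.round(q,2),None if q2 is None else np.round(q2,2))
    if q is not None and q2 is not None:
        d=abs(np.array(q)-s["joints"]).max()
        if best is None or d<best[0]: best=(d,g)
g=best[1];print(g)
manip.gripper_to(0.0,f_grip=30)
manip.reach(P,ori(g))
manip.line_to(PAD+[0,0,.085],speed=.1)
s=manip.get_state();print(s["clock"],s["tool_pos"],s["force"],s["grip_width"])
for n in("top","side"):
    im=manip.snapshot(n);np.save(f"pics/{n}1.npy",im)
    y,x=((98,170) if n=="top" else (110,215))
    save(f"{n}1.png",cv2.resize(im[y:y+106,x:x+140],None,fx=5.6,fy=5.6,interpolation=cv2.INTER_CUBIC))
E
```

```text
[[-0.    0.26  0.97]
 [ 0.    0.97 -0.26]
 [-1.    0.   -0.  ]]
1 [-0.64  0.3   0.53  1.93 -0.18  0.96  0.16] [-0.54  0.62  0.48  1.78 -0.37  0.83  0.29]
-1 [ 0.65  0.54 -1.17  1.86  0.55  1.12  2.6 ] [-0.9   0.88  1.1   1.8  -0.9   1.07 -2.4 ]
1
5.45 [0.53155795 0.07121847 0.08552743] [ 0.31444038 -0.62906244 -0.68674238] 0.004858667570418936
```

View pics/side1.png

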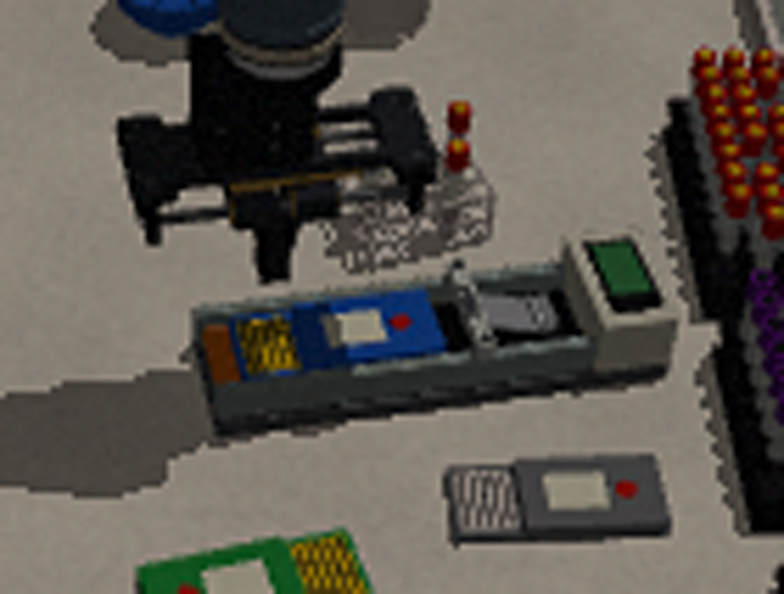

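View pics/top1.png

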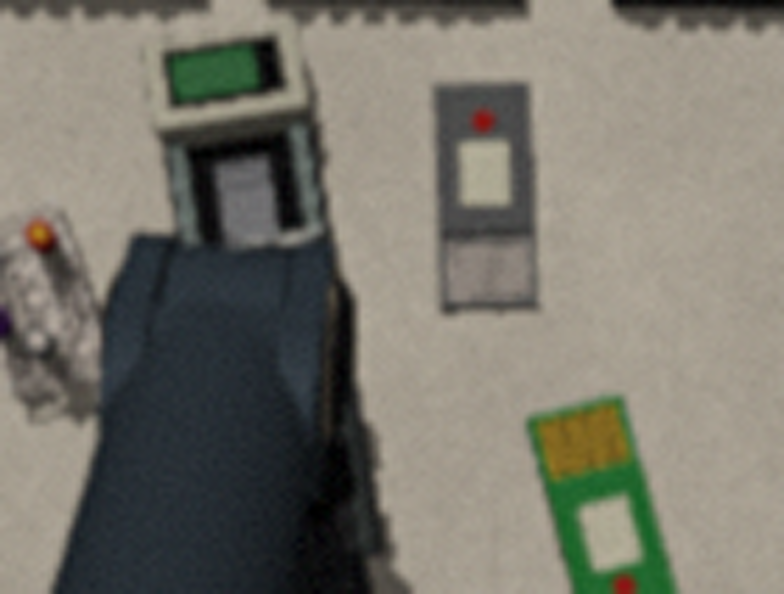

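Run:
```python
from h import *
c=Cam("side"); n=np.array([-U[1],U[0],0])
for nm,px in(("tip",(273,282)),("fronlug",(415,213)),("rearlug",(152,243)),("bodybottom",(290,225))):
    uv=np.array(px)/5.6+[215,110]
    a=c.ray_z(uv,0);d=c.p-a
    for off in(0,-.03,.03):
        t=((PAD+off*n-a)@n)/(d@n);P=a+t*d; print(nm,off,((P-PAD)@U).round(4),P[2].round(4))
```

```text
tip 0 0.0033 0.0948
tip -0.03 -0.0037 0.1242
tip 0.03 0.0103 0.0655
fronlug 0 0.0962 0.1411
fronlug -0.03 0.0863 0.169
fronlug 0.03 0.1061 0.1132
rearlug 0 -0.0767 0.1424
rearlug -0.03 -0.0812 0.1703
rearlug 0.03 -0.0722 0.1145
bodybottom 0 0.0131 0.1437
bodybottom -0.03 0.0058 0.1715
bodybottom 0.03 0.0204 0.1159
```

Run:
```python
from h import *
c=Cam("side"); s=manip.get_state();T=s["tool_pos"]; print(T, R.from_rotvec(s["tcp_rot"]).as_matrix().round(3))
for nm,P in(("tip",T-[0,0,.014]),("tcp",T),("pad",PAD+[0,0,.037]),("under tip z0",T*[1,1,0])): print(nm,c.proj(P),(c.proj(P)-[215,110])*5.6)
im=np.load("pics/side1.npy")
o=cv2.resize(im[130:180,240:310],None,fx=11,fy=11,interpolation=cv2.INTER_NEAREST)
for P in(T-[0,0,.014],PAD+[0,0,.037]):
    u=((c.proj(P)[0]-[240,130]+.5)*11).astype(int);cv2.circle(o,tuple(int(v) for v in u),4,(255,0,255),-1)
save("chk.png",np.clip(o.astype(float)*1.8,0,255).astype(np.uint8))
```

```text
[0.53160812 0.07128413 0.08570825] [[ 0.001  0.983  0.183]
 [ 0.     0.183 -0.983]
 [-1.     0.002 -0.   ]]
tip [[262.87208316 164.93361897]] [[268.08366572 307.62826624]]
tcp [[262.96819736 162.23252059]] [[268.6219052  292.50211528]]
pad [[262.48088329 171.47112208]] [[265.8929464  344.23828362]]
under tip z0 [[262.40184143 178.14882841]] [[265.450312   381.63343908]]
```

View pics/chk.png

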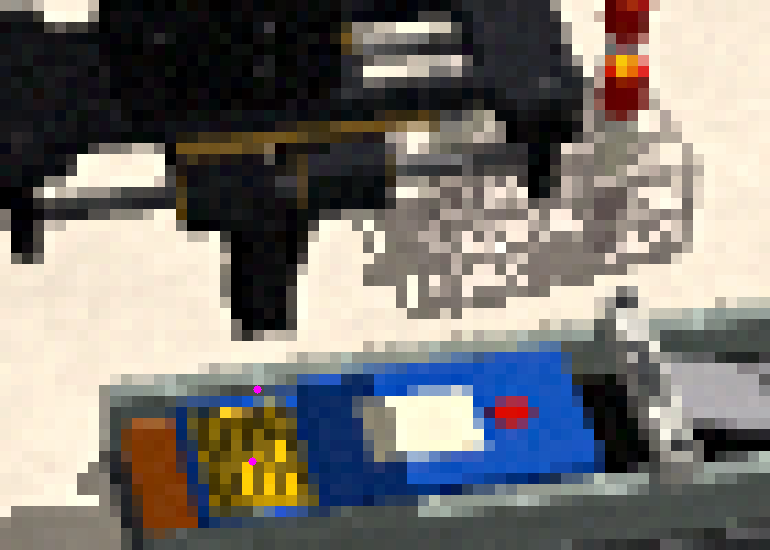

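Run:
```python
from h import *
c=Cam("side"); im=np.load("pics/side0.npy")
T=np.array([0.17528845,0.65183527,0.20405093]);M=R.from_rotvec([0.2063081,1.56097615,-0.20626788]).as_matrix()
y0,x0=0,145
o=cv2.resize(im[y0:y0+60,x0:x0+75],None,fx=10,fy=10,interpolation=cv2.INTER_NEAREST);o=np.clip(o*1.8,0,255).astype(np.uint8)
for P in(T+M@[.014,0,0],T+M@[.014,.0435,0],T+M@[.014,-.0435,0]):
    u=((c.proj(P)[0]-[x0,y0]+.5)*10);print(u,c.proj(P));cv2.circle(o,tuple(int(v) for v in u),4,(255,0,255),-1)
save("chk0.png",o)
im=np.load("pics/side1.npy")
save("full1.png",np.clip(im*1.5,0,255).astype(np.uint8))
```

```text
[382.74215094 565.61201249] [[182.77421509  56.06120125]]
[419.022913   520.05645103] [[186.4022913  51.5056451]]
[345.20906336 612.74004347] [[179.02090634  60.77400435]]
```

View pics/chk0.png

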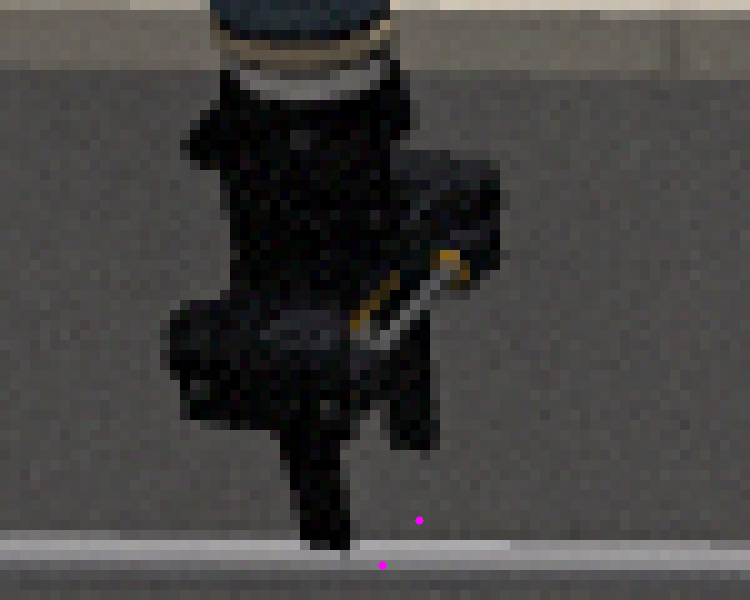

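View pics/full1.png

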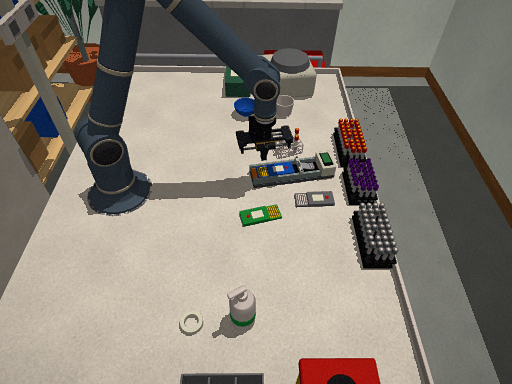

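Run:
```python
from h import *
c=Cam("top"); im=np.load("pics/top0.npy")
T=np.array([0.17528845,0.65183527,0.20405093]);M=R.from_rotvec([0.2063081,1.56097615,-0.20626788]).as_matrix()
y0,x0=280,0
o=cv2.resize(im[y0:y0+80,x0:x0+100],None,fx=7.5,fy=7.5,interpolation=cv2.INTER_NEAREST);o=np.clip(o*1.8,0,255).astype(np.uint8)
for P in(T+M@[.014,0,0],T+M@[.014,.0435,0],T+M@[.014,-.0435,0]):
    u=((c.proj(P)[0]-[x0,y0]+.5)*7.5);print(c.proj(P));cv2.circle(o,tuple(int(v) for v in u),4,(255,0,255),-1)
save("chkt0.png",o)
for n in("top","side"): print(n,Cam(n).proj([[0,0,0],[0,0,.05]]))
```

```text
[[  0.94167773 302.03335185]]
[[-14.18531536 297.59009654]]
[[ 16.09866821 306.48541831]]
top [[240.71979358 351.20364155]
 [240.45562653 356.02597174]]
side [[120.129464   191.33899025]
 [116.48064761 182.19894984]]
```

View pics/chkt0.png

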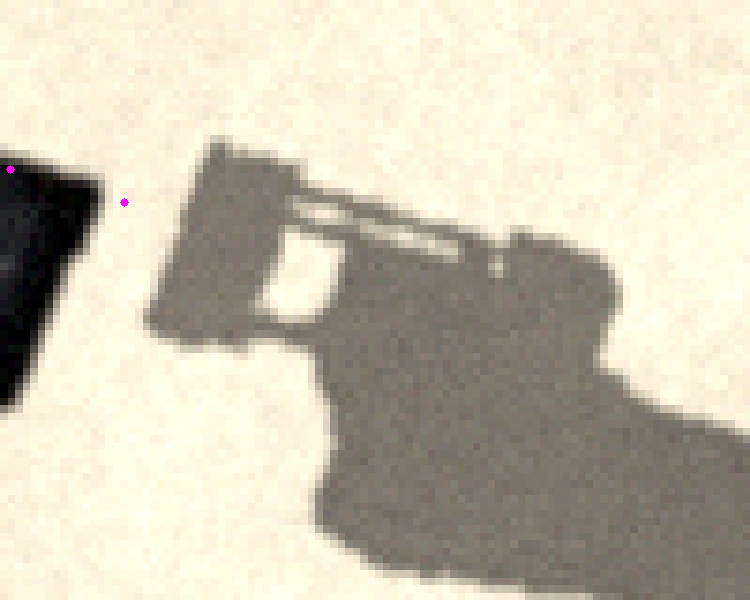

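Run:
```python
from h import *
T=np.array([0.17528845,0.65183527,0.20405093]);M=R.from_rotvec([0.2063081,1.56097615,-0.20626788]).as_matrix()
c=Cam("top")
for sx in(-.056,-.10):
  for sz in(.0375,-.0375):
    print(sx,sz,c.proj(T+M@[sx,-.095,sz]).round(1), c.proj(T+M@[sx,-.0585,sz]).round(1))
c=Cam("side")
s=manip.get_state();T=s["tool_pos"];M=R.from_rotvec(s["tcp_rot"]).as_matrix()
print("side now")
for sx in(-.056,-.10):
  for sy in(-.095,.095): print(sx,sy,[ (c.proj(T+M@[sx,sy,sz])[0]).round(1) for sz in (-.0375,.0375)])
im=manip.snapshot("top"); save("ft.png",np.clip(im*1.5,0,255).astype(np.uint8))
print(s["joints"])
```

```text
-0.056 0.0375 [[ 23.7 302.2]] [[ 10.  298.2]]
-0.056 -0.0375 [[ 12.8 332. ]] [[ -0.9 327.9]]
-0.1 0.0375 [[ 12.8 305.2]] [[ -1.5 301. ]]
-0.1 -0.0375 [[  1.3 336.4]] [[-13.1 332.2]]
side now
-0.056 -0.095 [array([235.6, 147.2]), array([238.9, 161.4])]
-0.056 0.095 [array([286.4, 141.2]), array([291.5, 154.8])]
-0.1 -0.095 [array([235.2, 137.9]), array([238.6, 152. ])]
-0.1 0.095 [array([287.3, 131.9]), array([292.6, 145.5])]
[-0.5905413   0.41126654  0.48169221  2.00352259 -0.26535174  0.78549211
  0.22983352]
```

View pics/ft.png

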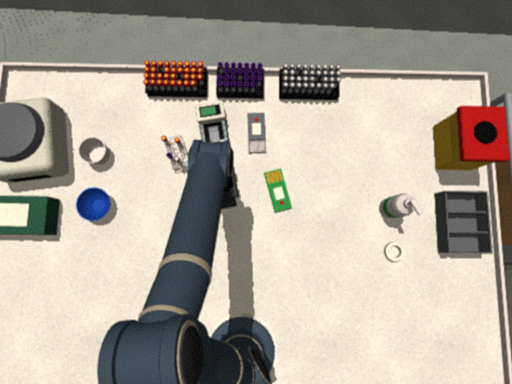

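The side picture shows the fingertips about 20 mm higher than the stated TCP would put them, while the body is where it should be. Contact will settle that, so I'll make a guarded descent.

Run:
```python
from h import *
P=PAD.copy()
r=manip.line_to(P+[0,0,.056],speed=.06,f_stop=3)
s=manip.get_state();print(r,s["clock"],s["tool_pos"],s["force"])
if not r:
    r=manip.line_to(P+[0,0,.0485],speed=.02,f_stop=2.5)
    s=manip.get_state();print(r,s["clock"],s["tool_pos"],s["force"])
im=manip.snapshot("side"); o=cv2.resize(im[120:190,235:335],None,fx=8,fy=8,interpolation=cv2.INTER_NEAREST)
save("side2.png",np.clip(o*1.8,0,255).astype(np.uint8))
```

```text
False 6.2333 [0.53097273 0.07109134 0.05575356] [-0.69024933  0.12657721  0.31589977]
False 6.7583 [0.53095759 0.07118979 0.04844283] [-0.57277191 -0.72175937  0.39353008]
```

View pics/side2.png

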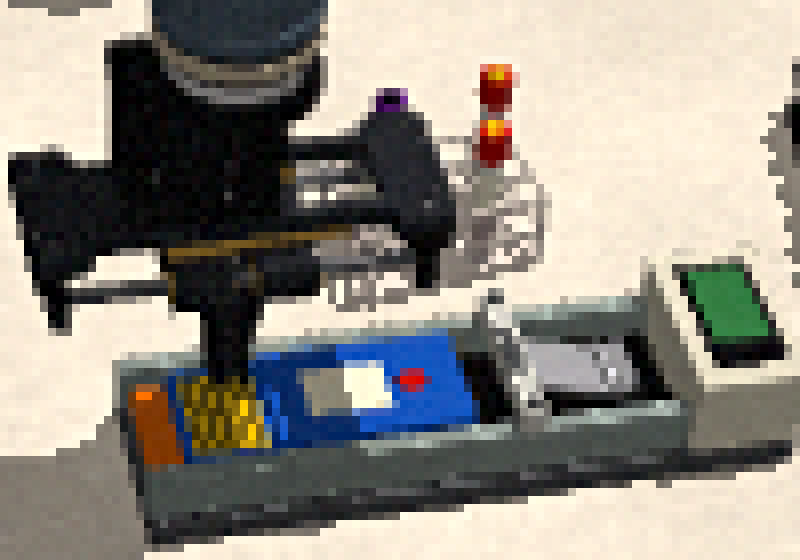

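Run:
```python
from h import *
P=PAD.copy()
r=manip.line_to(P+[0,0,.018],speed=.02,f_stop=2.5)
s=manip.get_state();print(r,s["clock"],s["tool_pos"],s["force"])
im=manip.snapshot("side"); o=cv2.resize(im[120:190,235:335],None,fx=8,fy=8,interpolation=cv2.INTER_NEAREST)
save("side3.png",np.clip(o*1.8,0,255).astype(np.uint8))
```

```text
True 8.2 [0.53093735 0.07118408 0.01862766] [ 1.00530877 -0.42536408  3.27058824]
```

View pics/side3.png

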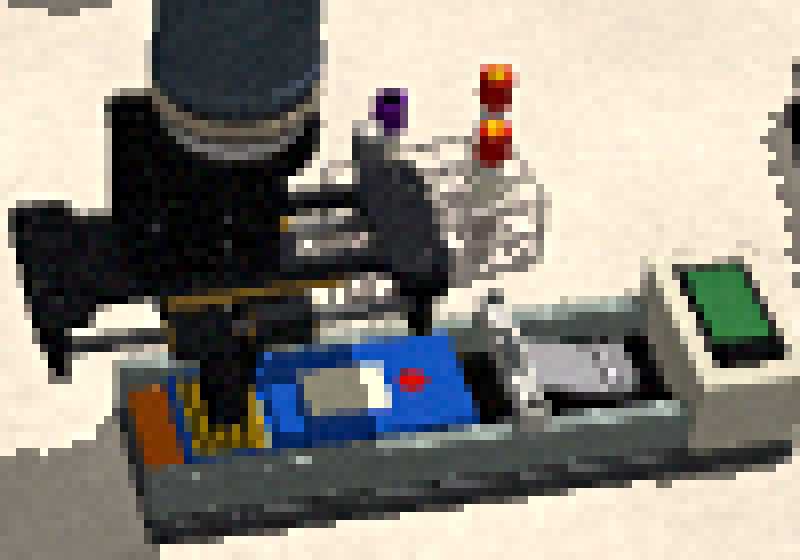

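Run:
```python
from h import *
P=PAD.copy()
for z,f in((.0165,20),(.0145,20),(.0130,20),(.0100,14)):
    r=manip.line_to(P+[0,0,z],speed=.02,f_stop=f)
    s=manip.get_state();print(r,s["clock"],s["tool_pos"].round(4),s["force"].round(2))
    if r: break
manip.sleep(.1); s=manip.get_state();print(s["clock"],s["tool_pos"].round(4),s["force"].round(2))
im=manip.snapshot("side"); o=cv2.resize(im[120:190,235:335],None,fx=8,fy=8,interpolation=cv2.INTER_NEAREST)
save("side4.png",np.clip(o*1.8,0,255).astype(np.uint8))
```

```text
False 8.5 [0.5313 0.0712 0.0166] [0.63 0.37 5.55]
False 8.75 [0.5313 0.0712 0.0148] [-1.35 -0.37  6.75]
False 9.0 [0.5313 0.0712 0.0134] [-0.73 -0.37  7.51]
True 9.2083 [0.5315 0.0712 0.0121] [-2.85 -0.35  8.75]
9.3083 [0.5314 0.0712 0.0121] [-1.32  0.05  8.37]
```

View pics/side4.png

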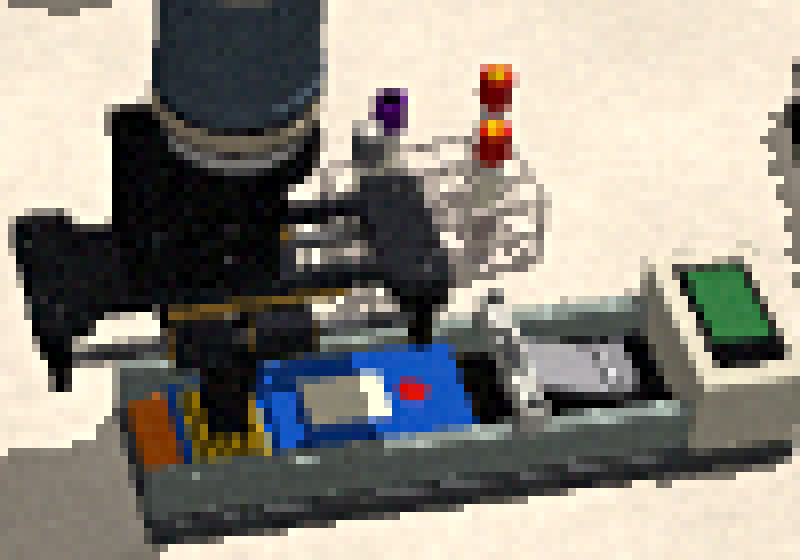

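Run:
```python
from h import *
P=PAD.copy()
for z in(.0112,.0104,.0096,.0088):
    r=manip.line_to(P+[0,0,z],speed=.01,f_stop=25)
    manip.sleep(.05);s=manip.get_state();print(z,r,s["clock"],s["tool_pos"].round(4),s["force"].round(2))
    if r or s["force"][2]>17: break
```

```text
0.0112 False 9.6583 [0.5315 0.0712 0.0119] [-1.21 -0.46  8.93]
0.0104 False 9.9583 [0.5315 0.0712 0.0118] [-3.89  0.79 15.97]
0.0096 False 10.2583 [0.5315 0.0712 0.0117] [-6.41 -0.6  22.4 ]
```

Run:
```python
from h import *
P=PAD.copy()
for d in(.012,.024,.04,.06,.08):
    r=manip.line_to(P+U*d+[0,0,.0096],speed=.05,f_stop=25)
    s=manip.get_state();print(d,r,s["clock"],s["tool_pos"].round(4),((s["tool_pos"]-P)@U).round(4),s["force"].round(2))
    if r: break
im=manip.snapshot("side"); o=cv2.resize(im[120:190,235:335],None,fx=8,fy=8,interpolation=cv2.INTER_NEAREST)
save("side5.png",np.clip(o*1.8,0,255).astype(np.uint8))
```

```text
0.012 False 10.65 [0.5451 0.0735 0.0118] 0.0143 [-2.2   0.17 18.14]
0.024 False 11.0417 [0.557  0.0757 0.0119] 0.0263 [-2.81 -0.73 17.14]
0.04 False 11.5083 [0.5727 0.0785 0.0119] 0.0424 [-1.09 -0.22 15.44]
0.06 False 12.0583 [0.5899 0.0817 0.0119] 0.0598 [-5.67 -0.42 21.59]
0.08 False 12.6083 [0.6102 0.0854 0.0119] 0.0804 [-5.37 -0.45 17.91]
```

View pics/side5.png

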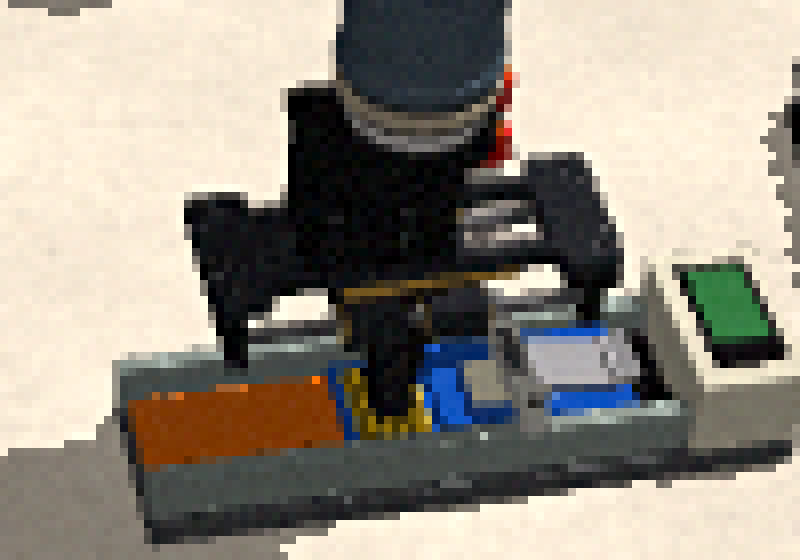

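Run:
```python
from h import *
P=PAD.copy()
for d in(.092,.097,.101,.105,.109,.113,.117,.121):
    r=manip.line_to(P+U*d+[0,0,.0096],speed=.03,f_stop=25)
    s=manip.get_state();f=s["force"];print(d,r,s["clock"],((s["tool_pos"]-P)@U).round(4),s["tool_pos"][2].round(4),f.round(2),(f@U).round(1))
    if r or f@U<-16: break
for n in("side","top"):
    im=manip.snapshot(n); y,x=(120,235) if n=="side" else (95,170)
    o=cv2.resize(im[y:y+70,x:x+100],None,fx=8,fy=8,interpolation=cv2.INTER_NEAREST)
    save(n+"6.png",np.clip(o*1.8,0,255).astype(np.uint8))
```

```text
0.092 False 13.2083 0.092 0.0119 [-6.11 -0.51 18.3 ] -6.1
0.097 False 13.525 0.097 0.0119 [-6.26 -2.02 18.48] -6.5
0.101 False 13.8083 0.1009 0.0119 [-5.05 -0.7  18.75] -5.1
0.105 False 14.0917 0.1045 0.0119 [-6.98 -0.41 19.24] -6.9
0.109 False 14.375 0.1077 0.0119 [-7.96 -1.29 20.83] -8.1
0.113 False 14.6583 0.1117 0.0119 [-8.   -0.77 21.29] -8.0
0.117 False 14.9417 0.1157 0.0119 [-8.1  -1.35 20.32] -8.2
0.121 False 15.225 0.1167 0.0119 [-14.06  -2.04  26.53] -14.2
```

View pics/side6.png

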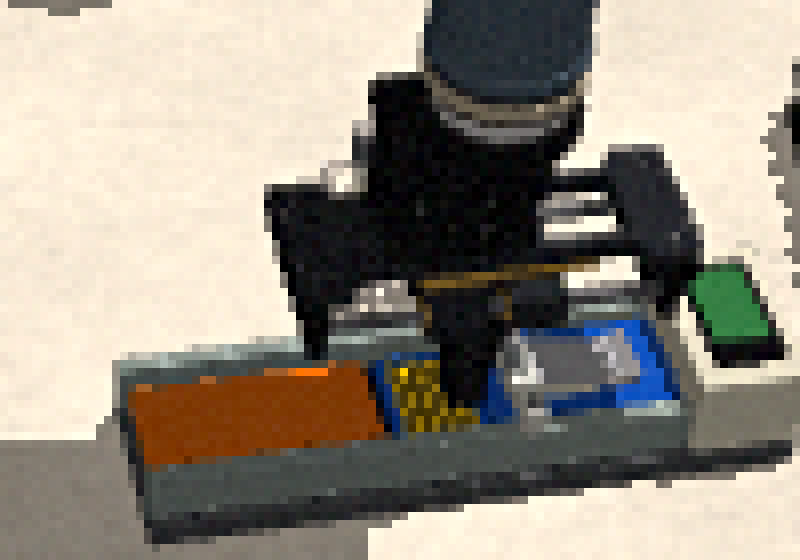

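```bash
cat >> h.py <<'E'
N=np.array([-U[1],U[0],0])
def overlay(im,cam,x,y,w,h,s,segs):
    o=np.clip(cv2.resize(im[y:y+h,x:x+w],None,fx=s,fy=s,interpolation=cv2.INTER_NEAREST)*1.8,0,255).astype(np.uint8)
    for pts,col in segs:
        u=((cam.proj(np.array(pts))-[x,y]+.5)*s).round().astype(np.int32); cv2.polylines(o,[u.reshape(-1,1,2)],True,col,1,cv2.LINE_AA)
    return o
def rect(G,x0,x1,w,z): return [G+U*a+N*b+[0,0,z] for a,b in((x0,-w),(x1,-w),(x1,w),(x0,w))]
E
python3 - <<'E'
from h import *
G=PAD+.135*U
for n,(x,y,w,h) in {"side":(235,120,110,70),"top":(180,95,60,110)}.items():
    im=np.load(f"pics/{n}0.npy");s=7 if n=="side" else 5.4
    segs=[(rect(G,-.18,.085,.047,.04),(255,0,255)),(rect(G,-.18,.085,.032,.04),(255,0,255)),(rect(G,0,.012,.047,.054),(0,255,0)),(rect(G,.085,.14,.047,.06),(255,0,0)),(rect(G,-.176,-.061,.032,.029),(255,255,0)),(rect(PAD,-.0225,.0225,.03,.037),(0,255,255)),(rect(PAD,.0225,.1175,.03,.043),(0,255,255))]
    o=overlay(im,Cam(n),x,y,w,h,s,segs) if n=="side" else overlay(im,Cam(n),x,y,w,h,5,segs)
    save(f"ov_{n}.png",o)
E
```

```text
(no output)
```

View pics/ov_side.png

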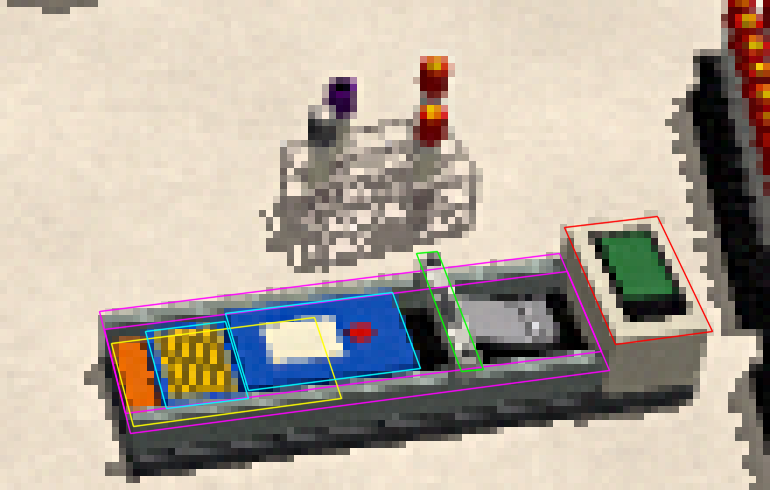

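View pics/ov_top.png

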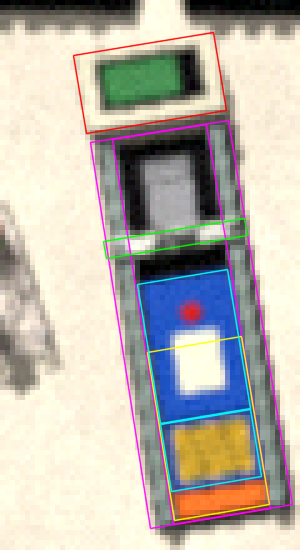

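View pics/top6.png

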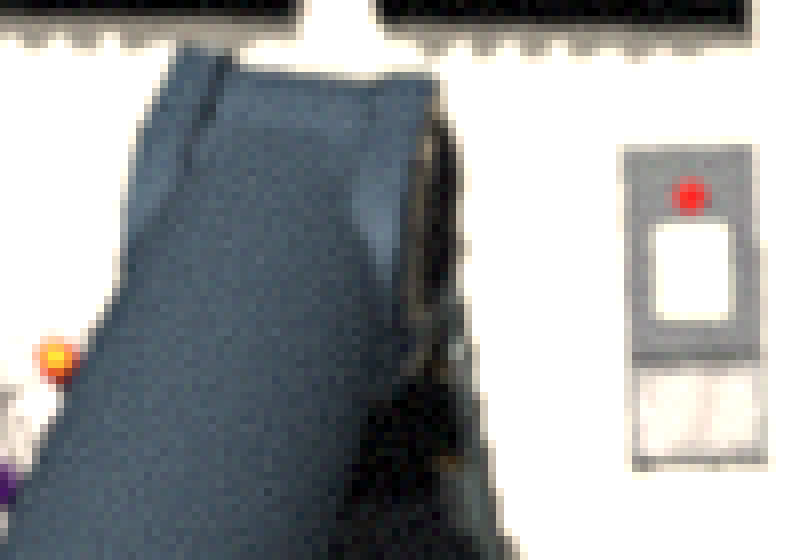

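Run:
```python
from h import *
G=PAD+.135*U; C=PAD+.1025*U
im=manip.snapshot("side")
segs=[(rect(G,-.18,.085,.032,.04),(255,0,255)),(rect(G,-.176,-.061,.032,.022),(255,255,0)),(rect(G,-.176,-.061,.032,.029),(255,255,255)),(rect(C,-.0225,.0225,.03,.030),(0,255,255)),(rect(C,.0225,.1175,.03,.036),(0,255,255))]
save("ov6.png",overlay(im,Cam("side"),235,120,110,70,7,segs))
s=manip.get_state();print(s["clock"],s["tool_pos"],s["force"])
```

```text
15.375 [0.64582636 0.09217306 0.01187745] [-14.40730143  -2.75026818  26.15018033]
```

View pics/ov6.png

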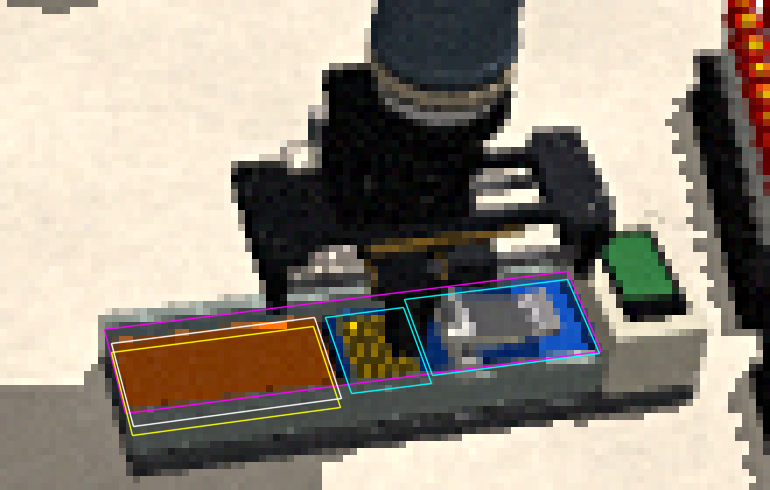

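Run:
```python
from h import *
P=PAD.copy()
def st(t):
    s=manip.get_state();print(t,s["clock"],((s["tool_pos"]-P)@U).round(4),s["tool_pos"][2].round(4),s["force"].round(2))
manip.line_to(P+U*.124+[0,0,.0096],speed=.03,f_stop=25); st("push")
manip.line_to(P+U*.1185+[0,0,.0113],speed=.02); st("ease")
manip.line_to(P+U*.117+[0,0,.0125],speed=.01); st("up")
manip.line_to(P+U*.116+[0,0,.03],speed=.05); st("up2")
manip.line_to(P+U*.10+[0,0,.15],speed=.15); st("clear")
manip.line_to(P+U*(-.03)+N*.25+[0,0,.22],speed=.2); st("away")
G=PAD+.135*U; C=PAD+.1025*U
for n,(x,y,w,h,s) in {"side":(235,120,110,70,7),"top":(180,95,60,110,5)}.items():
    im=manip.snapshot(n);np.save(f"pics/{n}9.npy",im)
    save(f"raw9_{n}.png",overlay(im,Cam(n),x,y,w,h,s,[]))
    segs=[(rect(G,-.176,-.061,.032,.022),(255,255,0)),(rect(G,-.176,-.061,.032,.029),(255,255,255)),(rect(C,-.0225,.0225,.03,.030),(0,255,255)),(rect(C,.0225,.1175,.03,.036),(0,255,255))]
    save(f"ov9_{n}.png",overlay(im,Cam(n),x,y,w,h,s,segs))
save("full9.png",np.clip(manip.snapshot("top")*1.5,0,255).astype(np.uint8))
```

```text
push 15.625 0.1166 0.0119 [-21.86  -3.02  32.06]
ease 16.0667 0.1168 0.012 [-5.17 -0.77 11.15]
up 16.4083 0.1167 0.012 [ 0.03 -0.31  0.32]
up2 16.9083 0.1163 0.0305 [-0.51 -0.24 -0.02]
clear 17.8667 0.0993 0.149 [-0.63 -0.2  -0.84]
away 19.4667 -0.0297 0.2198 [0.21 0.55 1.01]
```

View pics/raw9_side.png

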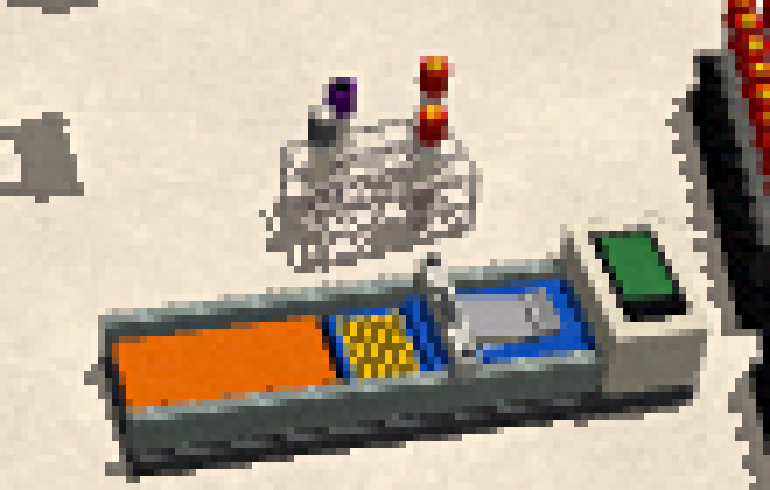

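View pics/ov9_side.png

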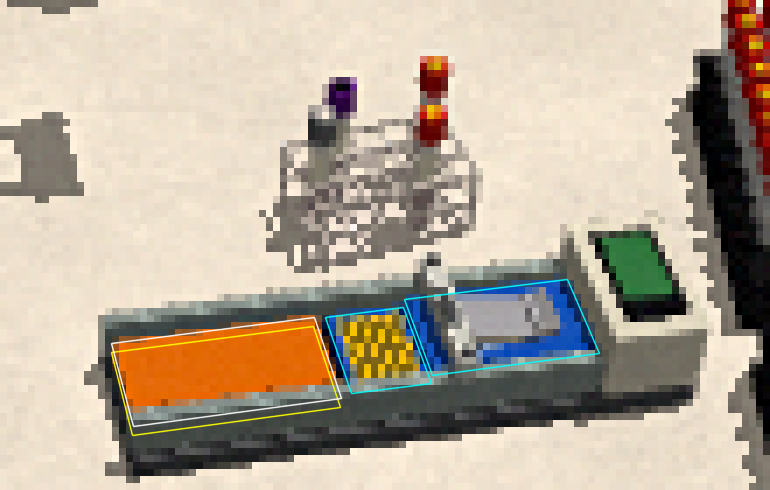

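View pics/raw9_top.png

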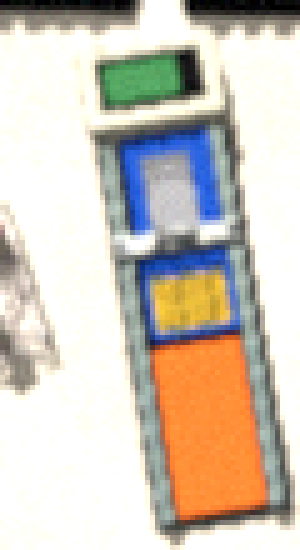

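View pics/full9.png

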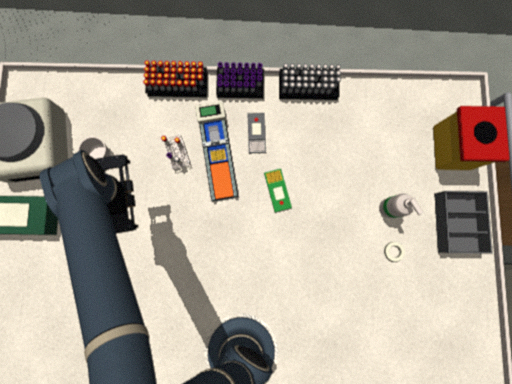

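The pictures show the cassette under the bar and leaf with its nose at the stop. There is a dark gap behind the tail (side crop (335,355)), the ledge edge lies on the "up" outline, and the other things look unmoved. Handing in.

Run:
```python
from h import *
s=manip.get_state();print(s["clock"],s["force"].round(2)); manip.finish_job()
```

```text
19.6167 [-0.36  0.91 -0.47]
the job is handed in; nothing more can be done
```

The blue cassette is loaded, and I handed the job in at 19.6 s with the hand clear. No verdict came back.

- **Pressing:** I shut the fingers, set them on the yellow pad and pressed until the ledge bottomed out, at about 22 N. In the pictures the cassette sat visibly lower.
- **Sliding:** Still pressing at about 15–27 N, I slid it under the gate bar and leaf. It stopped dead, with about 22 N of push against the end stop. I then eased the pressure off and lifted the hand straight up.

**Last checks:** In both cameras the cassette lies under the bar and leaf with its nose at the stop. There is a dark gap behind its tail, and in the side picture the ledge edge matches the "up" outline. The tube rack and the grey cassette look unmoved in the final pictures, as does the green look-alike. The arm hides the bowl and part of the pot in the final top view, so those two were not checked; the hand passed well above them.

**One disagreement:** The fingertips were not where the description puts them. First contact came with the TCP about 32 mm lower than the stated fingertip length implies, and the side pictures also showed them too high. I worked from the measured contact force instead.

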